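# Fit the carrier plate to the bench shaker and lock it

## Task

Fit the carrier plate to the shaker: tilt it so that its narrow tongue goes under the shaker's fixed lip, then lower it until it lies flat and fully home in the pocket. Then slide the catch fully home over the plate's free edge, let go, and leave the other things on the bench where they stand.

Things in the scene. Friction and masses are not known exactly. Their poses are not given: they have to be found in the camera images.
- shaker: Low white bench shaker, fixed; housing x -129 to +85, y -68 to +68 mm, pocket for the plate on top. Origin: on the bench under the pocket's middle; z up; +x points to the end with the fixed lip, -x to the end with catch and front panel. Near (-x) and side pocket walls rise to z = 54 mm: plain to z = 49 mm, then bevelled outwards at 45 degrees.
- pocket (a point): Middle of the pocket's level floor: 46 mm straight above the shaker's origin, same axes. The pocket's inner faces lie at x = -67 and +67 mm and y = -48 and +48 mm; the plate is 130 x 92 mm.
- lip (a point): Middle of the lower inner edge of the aluminium lip that overhangs the pocket's +x end over its whole width: shaker x = 57, y = 0, z = 56 mm, so 10 mm above the floor. The lip covers x = 57 to 67 mm of the pocket; its top is at z = 60 mm. Axes as the shaker. Between the lip and the near wall the pocket is open for 124 mm only, less than the plate's 130 mm.
- plate_grip (a point): Centre of the grip bar of the aluminium carrier plate (0.22 kg), lying loose on the bench. It is 39 mm above the underside, mid-way along the 130 mm length. +x to the tongue end, z up. Bar: 12 mm thick (x), 52 long (y), 18 tall, on two posts at y = +-21 mm with 24 mm of air below. Plate 6 mm thick: 92 mm wide from x = -65 to 53 mm, tongue 64 mm wide from 53 to 65 mm, pointing away from the robot at first.
- plate_tip (a point): Middle of the end edge of the plate's tongue, half-way up its 6 mm thickness; 65 mm along +x and 36 mm below plate_grip; same axes. With the plate home it lies at about x = 65, y = 0, z = 49 mm in the shaker's frame.
- catch (a joint): Slide of the catch on the shaker, in m: 0 = drawn back (open), 0.024 = fully home, its nose 9 to 13 mm over the near edge of the seated plate. It moves along the shaker's +x and stays where it is left (about 1.5 N to move). Its underside is at z = 54.7 mm, its nose at shaker x = -78 mm + joint value.
- catch_tab (a point): On the catch's upright black thumb tab (10 mm thick along the shaker's x, 30 mm wide along y, top at z = 84 mm), mid thickness, 10 mm below its top: shaker x = -99 mm + joint value, y = 0, z = 74 mm. Axes as the shaker. Push it from its -x side or pinch it. The steel guides beside and below it reach up to z = 56 mm.
- beaker_100: Bystander: small glass beaker, 50 mm across, 49 mm high; origin under its centre.
- stopper: Bystander: rubber stopper, 30 mm across, 28 mm high; origin under its centre.
- dish_b: Bystander: lidded petri dish, 55 mm across, 14 mm high; origin under its centre.
- match_box: Bystander: match box, 36 x 54 x 14 mm; origin under its centre.
There are look-alikes about, which are no part of the job. What is shaped like the part that bears plate_grip but pink is not meant.

How it is judged (in metres and radians):
On the way, in this order (a step that is already met when the one before it is completed fails the run):
1. the plate lies flat in the pocket, its tongue under the lip (x of plate_tip in the frame of shaker above 0.0605 m and z of plate_tip in the frame of shaker below 0.0515 m and z of plate_grip in the frame of shaker below 0.087 m and angle between plate_grip's own z axis and vertical below 0.03 rad and y of plate_tip in the frame of shaker between -0.006 and 0.006 m), for 0.2 s.
2. the catch is slid home over the plate's free edge (value of joint catch above 0.019 m), for 0.2 s.
At the end, for the whole second after the job is handed in: The plate lies flat in the shaker's pocket (tilt under 0.03 rad, no more than 2 mm above its seat), the tip of its tongue under the lip (beyond x = 60.5 mm and within 6 mm of the middle in the shaker's frame), and the catch is slid home over its free edge (joint beyond 0.019 m) (all of step 1 and value of joint catch above 0.019 m); the robot touches nothing.
It fails at once if a bystander (beaker, stopper, petri dish or match box) is moved by more than 30 mm (distance of any of beaker_100, stopper, dish_b, match_box from where it was at the start of the episode above 0.03 m).
It also fails if it takes over 53 s, if anything falls off the work surface, if the arm or the gripper's body presses on something with over 40 N, if the wrist force passes 120 N, or if a joint passes its speed limit or range.

## Robot

A 6-joint arm with a two-finger parallel gripper is mounted at the origin on a cart in front of the work surface, level with it; the furniture and walls round the work are solid. World frame = base frame: x ahead of the robot, y to its left, z up, the work surface at z = 0. Lengths are in m, angles in degrees, forces in N, time in s.
With the tool pointing down it reaches from about 0.325 to 0.85 m from the base axis. Payload 15.5 kg.
Tool frame: the origin (TCP) lies midway between the tips of the shut fingers; the grasp point (between the pads) lies 19 mm behind it; y points along the fingers, x is the direction in which the jaws open and shut, and the axes are right-handed (so a half turn about y gives the same grasp; the last joint's range is limited). The gripper opens to 91 mm and grips with 3 to 60 N. Pads are 32 mm wide; open, the fingers measure 118 mm over their backs; the gripper's body (76 mm by 178 mm) begins 60 mm behind the grasp point.
Start: joints at [66.549, 28.281, 77.091, -0, 74.628, -5.472], TCP at [0.193, 0.594, 0.214] pointing down, gripper open.
Joint ranges: [-166.48, 166.48], [-47.26, 123.95], [12.59, 153.08], [-70.14, 250.14], [6.76, 159.57], [-176.63, 176.63]. Speed limits (degrees/s): [108.29, 108.29, 147.25, 172.46, 172.46, 172.46].

## Interface

Orientations are given as a 3x3 rotation matrix whose columns are the frame's x, y, z axes.
In Python, from bench import ctrl gives the robot as it stands. The module is installed in compiled form; this text tells all that it offers. Calls block until the motion is done:
- ctrl.goto(position, orientation): joint-space move of the TCP to a pose.
- ctrl.move_l(position, vel=0.15, ori=None, contact_N=None): straight line of the TCP; ori=None keeps the orientation; vel is the mean speed in m/s. With contact_N (N) it stops when the force on the tool has changed by that much, and returns True; else False.
- ctrl.movej(angles): joint-space move.
- ctrl.command_gripper(opening): opening from 0.0 (shut) to 1.0 (fully open); the grip force is fixed at half the most; returns when the fingers have stopped.
- ctrl.sleep(seconds).
- ctrl.ik(position, orientation): joint angles nearest the present ones, or None.
- ctrl.read_camera(name): name is "scene" or "top" or "wrist"; returns the picture (384x512x3 uint8, blue, green, red); there is no depth.
- ctrl.camera_params(name): a dict with "fx", "fy", "cx", "cy" (pixels), "pose" (4x4, takes a point from camera to world coordinates); the wrist camera has in their place "T_tool_cam" (4x4, takes a point from camera to tool coordinates, whose origin is the TCP and whose axes are the tool frame's). Camera axes: x right, y up, looking along -z (the intrinsics and any distortion apply to the point x, -y, -z); pixel columns grow to the right and rows downward; lengths in m; the calibration is good to about 2 mm. The wrist camera is an equidistant fisheye: a pixel r from the principal point sees the ray r / f radians off the axis. A picture is of the moment at which its call begins: read the wrist's pose just before it. camera_params takes no time and is no camera call.
A pose or a line that the arm cannot do raises ctrl.MotionError and nothing moves.
- ctrl.sign_off(): hands the job in, once; it reports no verdict.
Readings, each from a call of its own:
- ctrl.current_t(): time.
- ctrl.current_q(): joint angles.
- ctrl.current_dq(): joint speeds.
- ctrl.current_effort(): joint torques, N m.
- ctrl.current_tool_pos(): TCP position.
- ctrl.current_eef_rot(): TCP orientation.
- ctrl.current_contact_force(): force on the tool from outside, world axes, zero at the start.
- ctrl.current_wrist_torque(): the same for the moment, N m.
- ctrl.current_grip_width(): opening from 0.0 (shut) to 1.0 (fully open).
Only numpy, scipy, OpenCV 4.12 (cv2) and the standard library are available. Lean on these libraries where they do the work, as an engineer would, in place of code of your own. Each camera call takes 0.05 s, during which the arm holds its last target. There are 200 camera calls.

## Working session

There is one attempt and no reset: what is moved stays moved. The work goes in short steps, each a Python script; the robot and the scene stay as the last script left them, time stands still between calls to the robot, and variables do not carry over. Pictures are saved under pics/ and viewed, about 8 in all and at most 12, crops included, and the job is handed in when it is done.

```bash
mkdir -p pics; python3 - <<'E'
from bench import ctrl
import cv2, numpy as np
np.set_printoptions(precision=4,suppress=True)
for n in ["scene","top"]:
    im=ctrl.read_camera(n); cv2.imwrite(f"pics/{n}0.png",im); 
    p=ctrl.camera_params(n); print(n,p)
print(ctrl.camera_params("wrist")); print(ctrl.current_eef_rot(),ctrl.current_t())
a=[cv2.imread(f"pics/{n}0.png") for n in["scene","top"]]
E
```

```text
scene {'fx': 417.47011320842836, 'fy': 417.47011320842836, 'cx': 249.94459028293528, 'cy': 199.43105915479288, 'pose': array([[ 0.5342,  0.5569, -0.636 , -0.0613],
       [-0.8453,  0.3439, -0.4089, -0.5681],
       [-0.009 ,  0.7561,  0.6544,  0.7515],
       [ 0.    ,  0.    ,  0.    ,  1.    ]])}
top {'fx': 413.37987978892346, 'fy': 413.37987978892346, 'cx': 255.1888450186172, 'cy': 184.64744829385157, 'pose': array([[-0.014 ,  0.9981, -0.0595,  0.5025],
       [-0.9999, -0.014 ,  0.0007, -0.1586],
       [-0.0001,  0.0595,  0.9982,  1.1738],
       [ 0.    ,  0.    ,  0.    ,  1.    ]])}
{'fx': 297.3186396354542, 'fy': 297.3186396354542, 'cx': 253.76635379865363, 'cy': 190.55161431944754, 'T_tool_cam': array([[ 1.    ,  0.0008,  0.0001,  0.0001],
       [-0.0001,  0.2348, -0.972 , -0.1707],
       [-0.0008,  0.972 ,  0.2348,  0.0672],
       [ 0.    ,  0.    ,  0.    ,  1.    ]])}
[[ 0.3086 -0.0005 -0.9512]
 [ 0.9512 -0.001   0.3086]
 [-0.0011 -1.      0.0001]] 0.1
```

View pics/top0.png

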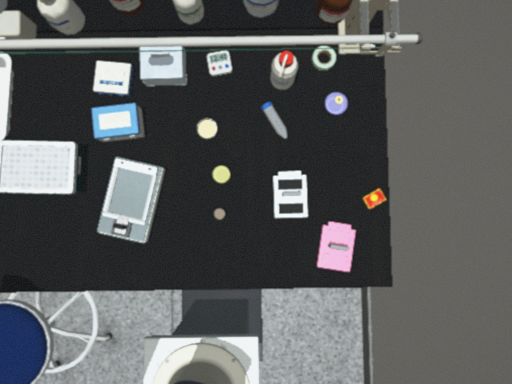

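View pics/scene0.png

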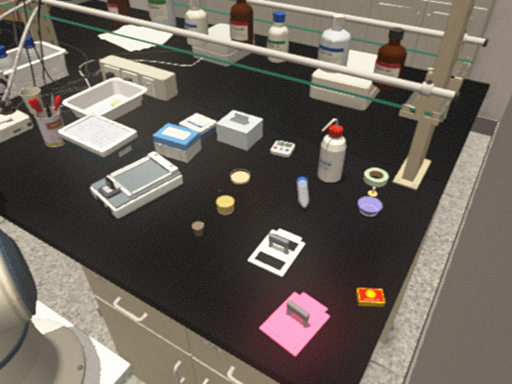

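The top view shows the white shaker at (131,200). Two things look like the carrier plate: the white/aluminium one with a grip bar at (290,195), and a pink one at (337,246), which is excluded. I'm choosing (290,195) and will check it in a close crop.

```bash
python3 - <<'E'
import cv2, numpy as np
t=cv2.imread("pics/top0.png"); s=cv2.imread("pics/scene0.png")
def c(im,x,y,w,h,k): return cv2.resize(im[y:y+h,x:x+w],None,fx=k,fy=k,interpolation=cv2.INTER_CUBIC)
a=c(t,85,150,95,100,6) ; b=c(t,263,160,55,65,6)
o=np.zeros((600,570+0,3),np.uint8)
cv2.imwrite("pics/c1.png",np.hstack([c(t,90,150,80,100,5),c(t,265,150,60,100,5)]))
cv2.imwrite("pics/c2.png",np.hstack([c(s,85,145,105,75,4),c(s,240,220,75,75,4)]))
E
```

```text
(no output)
```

View pics/c1.png

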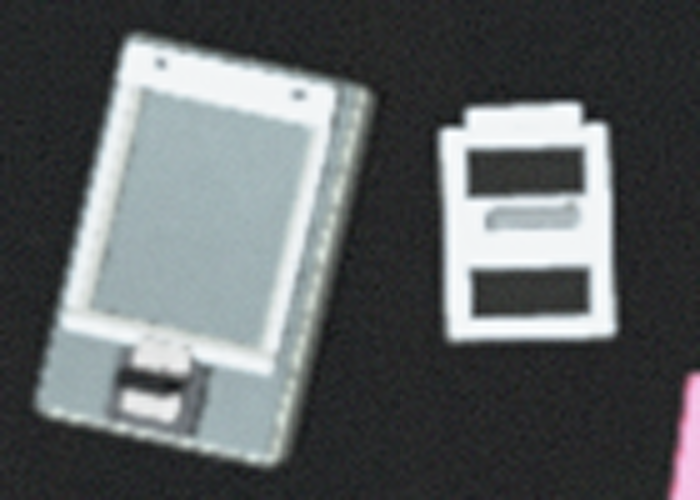

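View pics/c2.png

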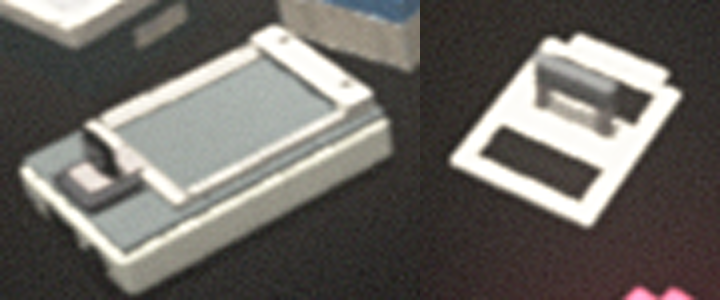

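The crops confirm the choice. The white plate has its bar at crop (533,217), with the tongue pointing away from the robot. The pink plate is the decoy. On the shaker, the lip is at the top (two screws) and the catch tab is at the bottom, drawn back. Next I'll get rough poses, then take close wrist views.

```bash
cat > h.py <<'E'
from bench import ctrl
import cv2, numpy as np
np.set_printoptions(precision=4,suppress=True)
def ray(name,u,v,T=None):
    p=ctrl.camera_params(name); x=(u-p["cx"])/p["fx"]; y=(v-p["cy"])/p["fy"]
    if name=="wrist":
        r=np.hypot(x,y); s=np.sin(r)/max(r,1e-9); d=np.array([x*s,-y*s,-np.cos(r)]); P=T@p["T_tool_cam"]
    else: d=np.array([x,-y,-1.]); P=p["pose"]
    return P[:3,3],P[:3,:3]@d
def hit(name,u,v,z,T=None):
    o,d=ray(name,u,v,T); return (o+d*(z-o[2])/d[2])[:2]
def proj(X,T):
    p=ctrl.camera_params("wrist"); X=np.atleast_2d(X); P=T@p["T_tool_cam"]
    c=(X-P[:3,3])@P[:3,:3]; x,y,z=c[:,0],-c[:,1],-c[:,2]
    h=np.hypot(x,y); r=np.arctan2(h,z)/np.maximum(h,1e-12)
    return np.c_[p["cx"]+p["fx"]*r*x,p["cy"]+p["fy"]*r*y]
def tool():
    T=np.eye(4); T[:3,:3]=ctrl.current_eef_rot(); T[:3,3]=ctrl.current_tool_pos(); return T
def down(yaw,sx=1):  # tool x along heading yaw (rad)
    x=sx*np.array([np.cos(yaw),np.sin(yaw),0]); y=np.array([0,0,-1.]); return np.c_[x,y,np.cross(x,y)]
E
python3 - <<'E'
from h import *
P=[hit("top",u,v,.006) for u,v in [(289.5,170.6),(274.4,218),(308.4,217),(273,175.6),(306.4,175)]]
print("plate",np.array(P)); near=(P[1]+P[2])/2; d=P[0]-near; yp=np.arctan2(d[1],d[0]); print("c",(P[0]+near)/2,np.linalg.norm(d),np.degrees(yp))
n=hit("top",125.2,216.8,.046); l=hit("top",135.6,171.2,.06); d=l-n; print("shaker",n,l,np.linalg.norm(d),np.degrees(np.arctan2(d[1],d[0])))
for yaw in(0.,):
  for sx in(1,-1):
    for c in([.49,-.25],[.49,.19]):
      for dy in (-.06,0,.06):
        print(sx,c,dy,ctrl.ik([c[0],c[1]+dy,.13],down(yaw,sx)))
E
```

```text
plate [[ 0.6106 -0.2573]
 [ 0.4772 -0.2122]
 [ 0.4787 -0.308 ]
 [ 0.597  -0.2103]
 [ 0.5974 -0.3049]]
c [ 0.5443 -0.2587] 0.1326834814166822 1.22535118855916
shaker [0.487  0.1954] [0.6098 0.1635] 0.12687521074064131 -14.583234721052895
1 [0.49, -0.25] -0.06 [-38.2194  30.0463  89.1722  -0.      60.7815 -38.2194]
1 [0.49, -0.25] 0 [-33.2508  27.9974  93.3992  -0.      58.6034 -33.2508]
1 [0.49, -0.25] 0.06 [-27.7057  26.3286  96.8027  -0.      56.8687 -27.7057]
1 [0.49, 0.19] -0.06 [ 8.107  25.0745 99.3346 -0.     55.5909  8.107 ]
1 [0.49, 0.19] 0 [14.6824 26.3286 96.8027 -0.     56.8687 14.6824]
1 [0.49, 0.19] 0.06 [20.8109 27.9974 93.3992 -0.     58.6034 20.8109]
-1 [0.49, -0.25] -0.06 [-38.2194  30.0463  89.1722  -0.      60.7815 141.7806]
-1 [0.49, -0.25] 0 [-33.2508  27.9974  93.3992  -0.      58.6034 146.7492]
-1 [0.49, -0.25] 0.06 [-27.7057  26.3286  96.8027  -0.      56.8687 152.2943]
-1 [0.49, 0.19] -0.06 [   8.107    25.0745   99.3346   -0.       55.5909 -171.893 ]
-1 [0.49, 0.19] 0 [  14.6824   26.3286   96.8027   -0.       56.8687 -165.3176]
-1 [0.49, 0.19] 0.06 [  20.8109   27.9974   93.3992   -0.       58.6034 -159.1891]
```

```bash
python3 - <<'E'
from h import *
def look(name,c,yaw,z):
    R=down(yaw); p=np.array(c)-.075*R[:2,2]
    ctrl.goto([*p,z],R); ctrl.sleep(.2); T=tool(); im=ctrl.read_camera("wrist")
    np.save(name+"_T.npy",T); cv2.imwrite(f"pics/{name}.png",im); print(name,ctrl.current_t(),T[:3,3])
    return im
s=np.radians(-14.6)
look("shk",np.array([.487,.1954])+.060*np.array([np.cos(s),np.sin(s)]),s,.20)
look("plt",[.5443,-.2587],np.radians(1.2),.155)
k=lambda n:cv2.resize(cv2.imread(f"pics/{n}.png"),(800,600),interpolation=cv2.INTER_CUBIC)
for n in("shk","plt"): cv2.imwrite(f"pics/{n}L.png",k(n))
E
```

```text
shk 2.4667 [0.5261 0.1082 0.2   ]
plt 4.35 [ 0.5462 -0.3329  0.1552]
```

View pics/shkL.png

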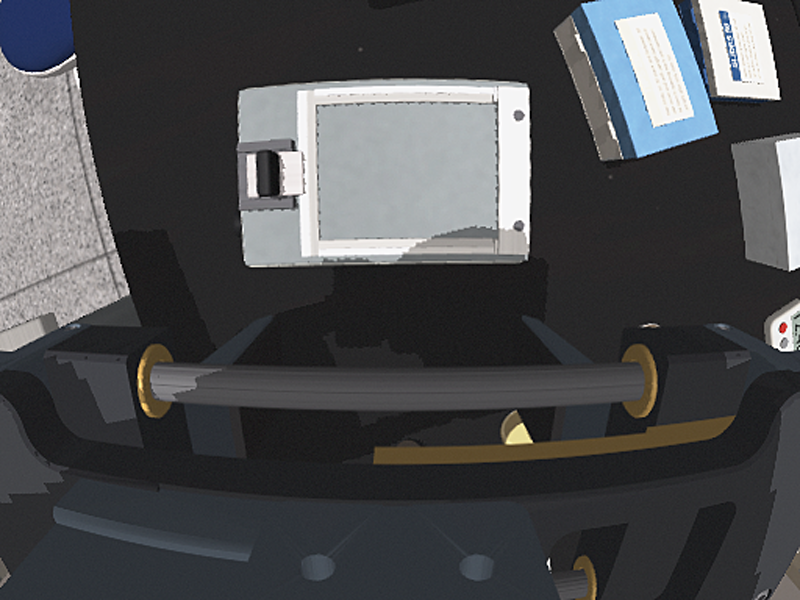

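View pics/pltL.png

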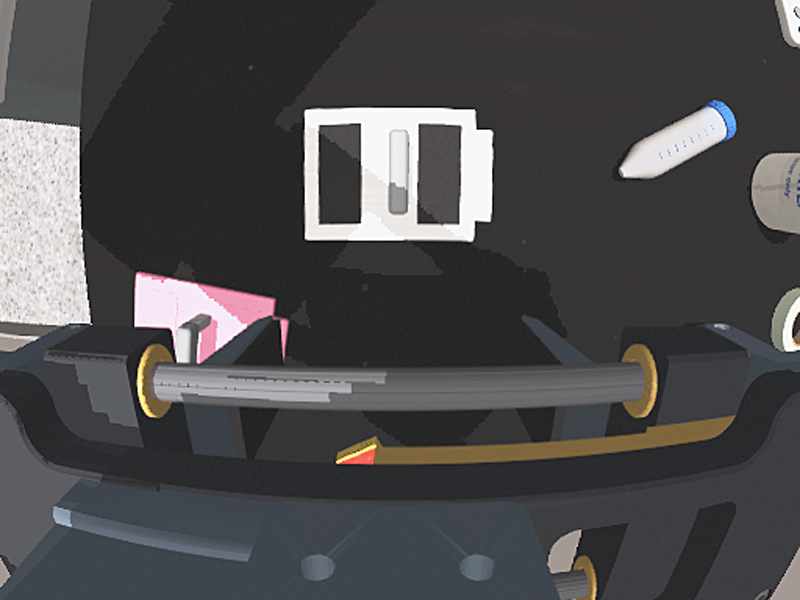

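Shaker view (800×600): lip with screws at right (515,170), catch at left (268,172), pocket floor about (317–497, 103–243). Plate view: plate about (304–493, 108–241), bar (398,172), tongue to the right. I'll enlarge both to read the corners.

```bash
python3 - <<'E'
import cv2
for n,(x,y,w,h,k) in {"shk":(150,50,195,125,4),"plt":(190,64,130,96,6)}.items():
    im=cv2.imread(f"pics/{n}.png")[y:y+h,x:x+w]; cv2.imwrite(f"pics/{n}C.png",cv2.resize(im,None,fx=k,fy=k,interpolation=cv2.INTER_CUBIC))
E
```

```text
(no output)
```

View pics/shkC.png

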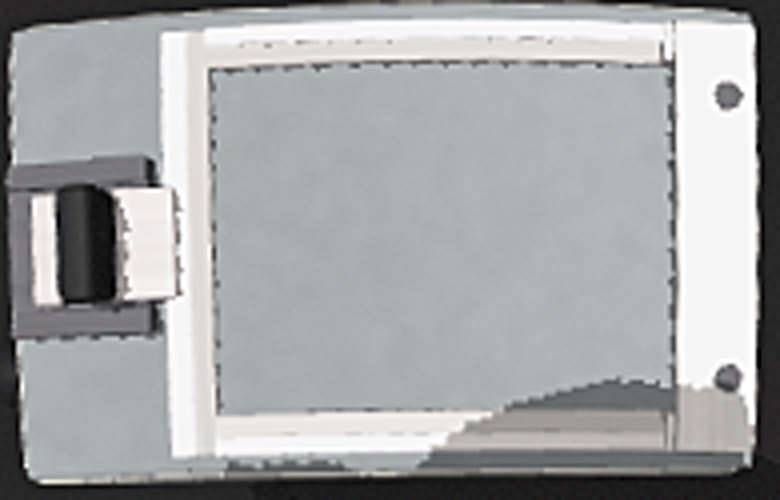

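View pics/pltC.png

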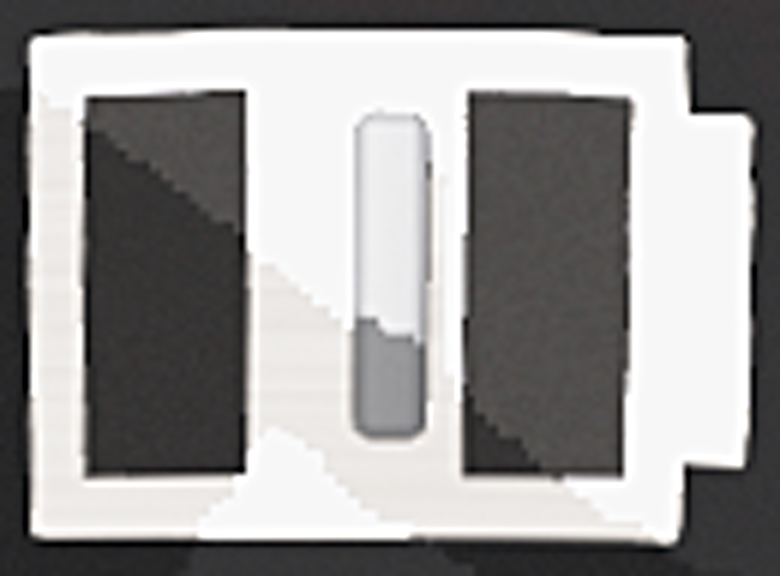

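Crop corners:
- **Shaker:** floor corners (212,68) and (218,411), lip lower edge u≈672.
- **Plate:** corners (30,37), (32,540), (686,38), (682,540), tongue (752,118), (747,467), bar centre (391,276).

Now I'll fit the poses.

```bash
cat > fit.py <<'E'
from h import *
from scipy.optimize import least_squares
def fit(pts,T,off,k,x0):
    M=np.array([p[0] for p in pts])/1e3; U=(np.array([p[1] for p in pts])+.5)/k-.5+off; W=np.array([p[2] for p in pts])
    def f(q):
        c,s=np.cos(q[2]),np.sin(q[2]); R=np.array([[c,-s,0],[s,c,0],[0,0,1]])
        return ((proj(M@R.T+[q[0],q[1],0],T)-U)*W).ravel()
    r=least_squares(f,x0); print("pose",r.x[:2],np.degrees(r.x[2])); print(r.fun.reshape(-1,2)); return r.x
b,u,v=(1,1),(1,0),(0,1)
S=fit([((-67,48,46),(212,68),b),((-67,-48,46),(218,411),b),((57,48,46),(672,65),v),((57,-48,46),(672,409),v),((57,40,56),(672,95),u),((57,-40,56),(671,375),u)],np.load("shk_T.npy"),[150,50],4,[.55,.18,-.25])
P=fit([((-65,46,6),(30,37),b),((-65,-46,6),(32,540),b),((53,46,6),(686,38),b),((53,-46,6),(682,540),b),((65,32,6),(752,118),b),((65,-32,6),(747,467),b),((0,0,48),(391,276),b)],np.load("plt_T.npy"),[190,64],6,[.544,-.259,.02])
np.save("S.npy",S);np.save("P.npy",P)
E
python3 fit.py
```

```text
pose [0.5557 0.1828] -14.086997366541645
[[-0.3516 -0.2902]
 [-0.2972  0.2596]
 [-0.      0.0589]
 [-0.     -0.0197]
 [ 0.2777 -0.    ]
 [ 0.3487  0.    ]]
pose [ 0.544  -0.2566] 0.9789905051873256
[[-0.2764  0.1282]
 [ 0.0369  0.0587]
 [ 0.2785 -0.052 ]
 [-0.237   0.3478]
 [ 0.196  -0.2453]
 [ 0.0787  0.0008]
 [-0.0514 -0.2101]]
```

Residuals are under 0.4 px, and the plate size and heights are consistent. I'll grasp, lift and check the grip in one wrist picture.

```bash
python3 - <<'E'
from h import *
P=np.load("P.npy"); R=down(P[2])
ctrl.command_gripper(.4)
ctrl.goto([P[0],P[1],.09],R)
print(ctrl.move_l([P[0],P[1],.020],vel=.1,contact_N=15))
print(ctrl.current_tool_pos()); ctrl.command_gripper(0.)
print("w",ctrl.current_grip_width()*91,ctrl.current_contact_force())
ctrl.move_l([P[0],P[1],.19],vel=.2); ctrl.sleep(.2)
print("w",ctrl.current_grip_width()*91,ctrl.current_contact_force(),ctrl.current_t())
T=tool(); np.save("g_T.npy",T); cv2.imwrite("pics/grip.png",ctrl.read_camera("wrist"))
cv2.imwrite("pics/gripL.png",cv2.resize(cv2.imread("pics/grip.png")[90:300,90:430],None,fx=2.3,fy=2.3,interpolation=cv2.INTER_CUBIC))
E
```

```text
False
[ 0.5444 -0.2569  0.0205]
w 11.832898780786175 [0.3288 0.458  5.6117]
w 11.671477407863431 [-0.3933 -0.3483 -1.2897] 8.325
```

View pics/gripL.png

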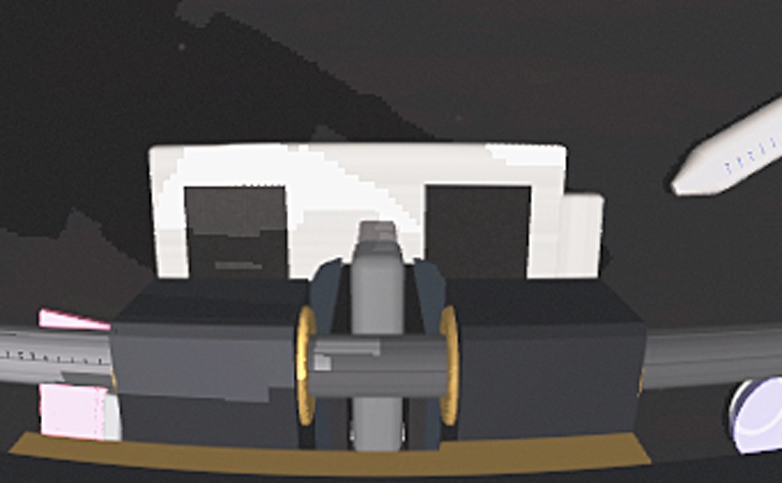

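The plate is held by the bar (width 11.7 mm). Its visible corners are at crop (149,148) and (566,147), tongue corner (604,195). I'll compare these with the prediction to get camera bias and in-hand tilt, then go tilted to above the pocket.

```bash
cat >> h.py <<'E'
def plate_pose(S,th,tip,dyaw=0):
    """tool pose so that the plate, tilted th deg tongue-down, has its bottom tip corner at tip (mm, shaker frame)"""
    t=np.radians(th); c,s=np.cos(S[2]+dyaw),np.sin(S[2]+dyaw); Rz=np.array([[c,-s,0],[s,c,0],[0,0,1]])
    Rp=Rz@np.array([[np.cos(t),0,np.sin(t)],[0,1,0],[-np.sin(t),0,np.cos(t)]])
    c,s=np.cos(S[2]),np.sin(S[2]); Rs=np.array([[c,-s,0],[s,c,0],[0,0,1]])
    p=Rs@np.array(tip)/1e3+[S[0],S[1],0]+Rp@np.array([-.065,0,.020])
    return p,np.c_[Rp[:,0],-Rp[:,2],Rp[:,1]]
E
python3 - <<'E'
from h import *
T=np.load("g_T.npy")
M=np.array([(-65,46,6),(53,46,6),(65,32,6)])
tl=np.c_[M[:,0],20-M[:,2],M[:,1]]/1e3
X=tl@T[:3,:3].T+T[:3,3]
print(((proj(X,T)-[90,90])+.5)*2.3-.5)
S=np.load("S.npy")
for a in [(10,(45,0,100)),(10,(50,0,48)),(10,(65,0,47)),(0,(65,0,46.5))]:
    p,R=plate_pose(S,*a); print(p,ctrl.ik(p,R))
p,R=plate_pose(S,10,(45,0,100)); ctrl.goto(p,R); ctrl.sleep(.2); print(ctrl.current_t(),ctrl.current_contact_force(),ctrl.current_tool_pos()-p)
T=tool();np.save("a_T.npy",T)
cv2.imwrite("pics/a.png",ctrl.read_camera("wrist")); cv2.imwrite("pics/aS.png",ctrl.read_camera("scene"))
E
```

```text
[[151.2732 148.1366]
 [572.7364 146.9857]
 [609.9424 196.709 ]]
[0.5406 0.1866 0.131 ] [10.4839 33.4606 82.8765  4.3345 72.8196 22.9583]
[0.5455 0.1853 0.079 ] [10.2935 37.429  84.6907  4.464  67.0668 22.31  ]
[0.56   0.1817 0.078 ] [ 9.7383 38.3492 82.7167  4.3341 68.1538 21.8874]
[0.5557 0.1828 0.0665] [12.3583 35.281  91.5074 -0.     53.2116 26.4453]
10.2167 [ 0.1222  0.2004 -1.4232] [ 0.0003 -0.0007  0.0001]
```

The observed x is about 1.2 mm short of the prediction, and y agrees. That is a wrist-camera bias in tool x, so I'm shifting the shaker estimate by +1 mm along its x. Next: insert with contact guards.

```bash
python3 - <<'E'
from h import *
S=np.load("S.npy"); S[:2]+=.001*np.array([np.cos(S[2]),np.sin(S[2])]); np.save("S2.npy",S)
def go(th,tip,vel,N):
    p,R=plate_pose(S,th,tip); c=ctrl.move_l(p,vel=vel,ori=R,contact_N=N)
    print(th,tip,c,(ctrl.current_tool_pos()-p)*1e3,ctrl.current_contact_force(),round(ctrl.current_t(),2)); return c
for a in [(10,(48,0,60),.1,15),(10,(50,0,48),.05,12),(10,(65,0,47.2),.03,15),(6,(65,0,47),.03,20),(3,(65,0,46.8),.03,20),(0,(65,0,46.5),.03,20)]:
    if go(*a): break
cv2.imwrite("pics/b.png",ctrl.read_camera("wrist")); cv2.imwrite("pics/bS.png",ctrl.read_camera("scene"))
cv2.imwrite("pics/bSL.png",cv2.resize(cv2.imread("pics/bS.png")[100:230,60:230],None,fx=4.5,fy=4.5,interpolation=cv2.INTER_CUBIC))
E
```

```text
10 (48, 0, 60) False [-0.0216  0.0112 -0.0348] [ 0.2453 -0.7208 -1.2627] 10.87
10 (50, 0, 48) False [-0.118  -0.0324 -0.1869] [-0.1477  0.2556 -1.1292] 11.26
10 (65, 0, 47.2) False [-0.0588 -0.0348 -0.045 ] [ 0.1527  0.3808 -2.5221] 11.91
6 (65, 0, 47) False [-0.6212  0.2313  0.2583] [-0.9704  0.2009  0.0199] 12.22
3 (65, 0, 46.8) False [-0.171   0.0806  0.1895] [-0.2432 -0.2709 -1.3119] 12.5
0 (65, 0, 46.5) False [0.0697 0.0673 0.2383] [ 1.0014 -0.4659 -2.7183] 12.78
```

```bash
python3 - <<'E'
from h import *
S=np.load("S2.npy"); R=down(S[2]); ax=np.array([np.cos(S[2]),np.sin(S[2])])
ctrl.command_gripper(.4); ctrl.sleep(.2); print(ctrl.current_contact_force())
p=ctrl.current_tool_pos(); ctrl.move_l([p[0],p[1],.16],vel=.15)
q=S[:2]-.007*ax-.075*R[:2,2]; ctrl.goto([*q,.20],R); ctrl.sleep(.2)
np.save("c_T.npy",tool()); cv2.imwrite("pics/c.png",ctrl.read_camera("wrist")); print(ctrl.current_t())
cv2.imwrite("pics/cL.png",cv2.resize(cv2.imread("pics/c.png")[50:175,150:345],None,fx=4,fy=4,interpolation=cv2.INTER_CUBIC))
M=np.array([(-65,46,52),(-65,-46,52),(53,46,52),(0,0,94)])/1e3
c,s=ax; Rs=np.array([[c,-s,0],[s,c,0],[0,0,1]]); print((proj(M@Rs.T+[*np.load("S.npy")[:2],0],tool())-[150,50]+.5)*4-.5)
E
```

```text
[ 0.0491 -0.5072 -0.3365]
15.1
[[202.9956  84.8247]
 [206.7269 422.8273]
 [645.435   85.5219]
 [451.507  245.2214]]
```

View pics/cL.png

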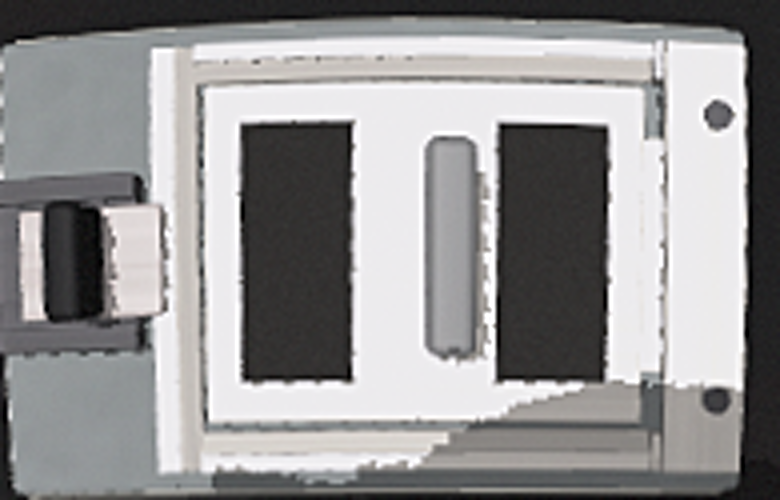

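The plate lies flat: its corners at (204,84), (208,421), (643,86) are within 2.5 crop px of the seated prediction, and the tongue goes under the lip at u≈660. Now I'll push the catch.

```bash
python3 - <<'E'
from h import *
S=np.load("S2.npy"); R=down(S[2]); ax=np.array([np.cos(S[2]),np.sin(S[2])])
at=lambda x,z:[*(S[:2]+ax*x/1e3),z]
ctrl.goto(at(-135,.16),R); ctrl.command_gripper(0.)
print(ctrl.move_l(at(-130,.066),vel=.12,contact_N=10))
f=ctrl.current_contact_force()
def X(): return (ctrl.current_tool_pos()[:2]-S[:2])@ax*1e3
c=ctrl.move_l(at(-88,.066),vel=.03,contact_N=12)
print(c,"x",X(),f,ctrl.current_contact_force(),ctrl.current_t())
ctrl.move_l(at(X()-12,.066),vel=.05); ctrl.move_l(at(X(),.16),vel=.15)
q=S[:2]-.007*ax-.075*R[:2,2]; ctrl.goto([*q,.20],R); ctrl.sleep(.2)
np.save("d_T.npy",tool()); cv2.imwrite("pics/d.png",ctrl.read_camera("wrist")); print(ctrl.current_t(),ctrl.current_contact_force())
cv2.imwrite("pics/dL.png",cv2.resize(cv2.imread("pics/d.png")[50:175,150:345],None,fx=4,fy=4,interpolation=cv2.INTER_CUBIC))
E
```

```text
False
True x -89.82808771185232 [ 0.5071  0.4956 -0.3761] [-0.3617 -0.0875 -0.3493] 18.675
20.6667 [ 0.3141 -0.5666  0.0003]
```

View pics/dL.png

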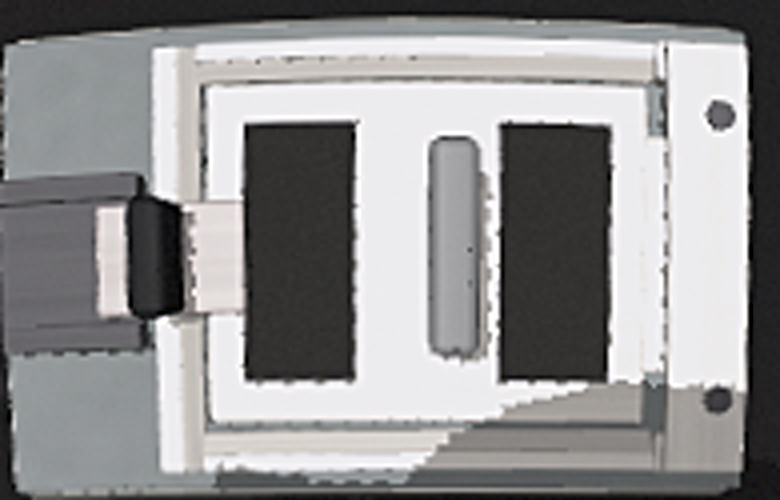

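```bash
python3 - <<'E'
from h import *
S=np.load("S.npy"); c,s=np.cos(S[2]),np.sin(S[2]); Rs=np.array([[c,-s,0],[s,c,0],[0,0,1]])
for n in "cd":
    T=np.load(n+"_T.npy")
    for j in (0,.019,.0215,.024):
        M=np.array([(-78+j*1e3,0,57),(-94+j*1e3,0,84),(-104+j*1e3,0,84)])/1e3
        print(n,j,((proj(M@Rs.T+[S[0],S[1],0],T)-[150,50]+.5)*4-.5)[:,0])
E
```

```text
c 0 [152.1721  65.309   27.145 ]
c 0.019 [222.5442 139.8444 100.3022]
c 0.0215 [231.9172 149.831  110.125 ]
c 0.024 [241.3132 159.8557 119.9903]
d 0 [155.0983  68.4727  30.2825]
d 0.019 [225.4735 143.0405 103.4843]
d 0.0215 [234.8453 153.0295 113.3112]
d 0.024 [244.2397 163.0562 123.1803]
```

The nose is at u≈244, which matches joint 0.024 in the projection. The 12 N stop at the end of travel agrees. The gripper is clear of everything and the plate is still flat, so I'm handing in.

```bash
python3 -c "
from bench import ctrl
ctrl.sign_off(); print(ctrl.current_t())"
```

```text
the job is handed in; nothing more can be done
the job is handed in; nothing more can be done
```

The carrier plate is in the shaker's pocket with the catch pushed home over its free edge, and I handed the job in at about 20.7 s of the 53 s. I gripped the white plate by its bar, tilted it 10° tongue-down under the lip, lowered it flat and let go. I then pushed the catch with closed fingers until it stopped at the 12 N contact limit.

**Last checks:**
- **Plate:** its corners were within about 1 mm of where a seated, flat plate should appear, and the tongue was under the lip. No contact guard tripped during the insertion.
- **Catch:** its nose was where a joint value of 0.024 m puts it; the tab read about 1 mm further.
- **Robot:** after withdrawing clear it read under 1 N of contact force.

**What disagreed or was not checked:**
- The wrist camera read about 1.2 mm short along tool x, so I moved the shaker estimate 1 mm to correct for it.
- The catch seemed to start about 3 mm forward of fully open.
- I did not take a final picture of the bystanders. Carrying height kept the plate's underside at 0.11 m or more between bench and pocket, and no unexpected contact was felt.

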